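# Fetch the sample jar from behind the bottles and put it on the balance

## Robot

A 6-joint arm with a two-finger parallel gripper is mounted at the origin on the work surface. World frame = base frame: x ahead of the robot, y to its left, z up, the work surface at z = 0. Lengths are in m, angles in rad, forces in N, time in s.
With the tool pointing down it reaches from about 0.3 to 0.825 m from the base axis. Payload 5.4 kg.
Tool frame: the origin (TCP) lies at the very end of the fingers, on their centre line; the grasp point (between the pads) lies 19 mm behind it; z points along the fingers, x is the direction in which the jaws open and shut, and the axes are right-handed (so a half turn about z gives the same grasp; the last joint's range is limited). The gripper opens to 92 mm and grips with 3 to 60 N. Pads are 20 mm wide; open, the fingers measure 128 mm over their backs; the gripper's body (75 mm by 189 mm) begins 69 mm behind the grasp point.
Start: joints at [-1.392, 0.158, 1.597, -0, 1.386, -0.21], TCP at [0.218, -0.532, 0.215] pointing down, gripper open.
Joint ranges: [-2.91, 2.91], [-0.94, 2.29], [0.18, 2.7], [-1.29, 4.43], [0.17, 2.64], [-3, 3]. Speed limits (rad/s): [2.57, 2.57, 3.14, 3.14, 3.14, 3.14].

## Interface

Orientations are given as a rotation vector (axis times angle).
In Python, from workcell import bot gives the robot as it stands. Calls block until the motion is done:
- bot.goto(position, orientation): joint-space move of the TCP to a pose.
- bot.line_to(position, rot=None, max_speed=0.15): straight line of the TCP; rot=None keeps the orientation; max_speed is the mean speed in m/s.
- bot.set_joints(angles): joint-space move.
- bot.set_gripper(opening, newtons=None): opening from 0.0 (shut) to 1.0 (fully open); newtons is the grip in N (None keeps the last); returns when the fingers have stopped.
- bot.hold(seconds).
- bot.inverse_kinematics(position, orientation): joint angles nearest the present ones, or None.
- bot.read_camera(name): name is "scene" or "side" or "wrist"; returns a dict with "pixels" (400x640x3 uint8, blue, green, red), "fx", "fy", "cx", "cy" (pixels), "R" (3x3) and "t" (3): a world point X has camera coordinates R X + t. Camera axes: x right, y down, z forward; pixel columns grow to the right and rows downward; lengths in m; the calibration is good to about 2 mm. A picture is of the moment at which its call begins. There is no depth.
A pose or a line that the arm cannot do raises bot.MotionError and nothing moves.
- bot.job_done(): hands the job in, once; it reports no verdict.
Readings, each from a call of its own:
- bot.current_clock(): time.
- bot.current_joints(): joint angles.
- bot.current_joint_vel(): joint speeds.
- bot.current_effort(): joint torques, N m.
- bot.current_ee_pos(): TCP position.
- bot.current_tool_rot(): TCP orientation.
- bot.current_contact_force(): force on the tool from outside, world axes, zero at the start.
- bot.current_ft_torque(): the same for the moment, N m.
- bot.current_opening(): opening from 0.0 (shut) to 1.0 (fully open).
Only numpy, scipy, OpenCV 4.12 (cv2) and the standard library are available. Lean on these libraries where they do the work, as an engineer would, in place of code of your own. Each camera call takes 0.05 s, during which the arm holds its last target. There are 200 camera calls.

## Task

First clear the way: stand both bottles upright in the grey side tray and move the steel check weight from the balance pan to the middle of its cork pad, leaving the jar where it is. Then fetch the small sample jar from the back of the blue stand and set it gently, upright, in the middle of the balance pan. Last, put each bottle back on the same ringed spot of the stand from which it came, without disturbing the jar, the weight, the tape roll or the flask.

Things in the scene. Friction and masses are not known exactly. Their poses are not given: they have to be found in the camera images.
- white_bottle: Loose white plastic bottle with a white screw cap, round, the larger of the two: 60 mm diameter, straight-sided up to 93 mm, then a shoulder and a 42 mm wide cap up to 128 mm in all. About 0.2 to 0.4 kg. Origin: centre of its underside, z up. Starts on one of the two front spots of the stand, either side.
- amber_bottle: Loose brown glass bottle with a small black cap, round, the slimmer one: 48 mm diameter, straight-sided up to 80 mm, then a shoulder and a 28 mm wide cap up to 115 mm in all. About 0.2 to 0.35 kg. Origin: centre of its underside, z up. Starts on the other front spot of the stand.
- sample_jar: Loose low glass jar with yellow contents and an aluminium lid, round: 47 mm diameter, 55 mm high. About 0.12 kg. Origin: centre of its underside, z up. Starts on the back spot of the stand, behind and between the two taller bottles, so that fingers do not fit round it until they are gone.
- weight: Loose steel check weight: plain cylinder of 38 mm diameter up to 42 mm, then a short neck and a knob of 22 mm diameter up to 60 mm. About 0.45 kg. Origin: centre of its underside, z up. Starts on the balance pan, up to 25 mm off its middle.
- stand: Fixed blue bottle stand: flat base 140 mm (x) by 200 mm (y), 12 mm thick; things stand on its top, 12 mm above the bench. Origin: centre of its underside; x points to its back, y to its left. White printed rings mark three spots: two front ones at x = -25 mm, y = +56 and -56 mm, and the back one at x = +15 mm, y = 0. A steel retaining rail (8 mm bar, top 66 mm above the bench) runs along y at x = +50 mm, with posts at y = +-93 mm.
- side_tray: Fixed grey open tray: 220 mm (x) by 140 mm (y) outside, walls 5 mm thick and 18 mm high, inner floor 5 mm above the bench. Origin: centre of its underside; x along its length. Empty at the start; room for both bottles one behind the other along x. It lies to the left or to the right of the stand.
- balance: Fixed white top-pan balance, 200 mm (x) by 170 mm (y), housing 45 mm high, round steel pan of 116 mm diameter whose top is 60 mm above the bench. Origin: at bench height exactly below the middle of the pan; the housing reaches from x = -120 mm (display) to x = +80 mm. It lies on the other side of the stand from the tray.
- cork_pad: Fixed round cork pad, 64 mm diameter, 6 mm thick: the place of the check weight. Origin: centre of its underside. It lies in front of the stand, between it and the robot.
- tape_roll: Bystander, loose: beige roll of tape lying flat, 100 mm outside diameter, 24 mm high. Origin: centre of its underside. Leave it alone.
- flask: Bystander, loose: conical glass flask, 80 mm diameter at the foot, 28 mm at the neck, 105 mm high. Origin: centre of its underside. Leave it alone.

How it is judged:
By the outcome, as a careful person would: the job done as asked, in the order asked, and still so for the second after the job is handed in, with the robot touching nothing.
It also fails if it takes over 128 s, if anything falls off the work surface, if the arm or the gripper's body presses on something with over 40 N, if the wrist force passes 120 N, or if a joint passes its speed limit or range.

## Working session

There is one attempt and no reset: what is moved stays moved. The work goes in short steps, each a Python script; the robot and the scene stay as the last script left them, time stands still between calls to the robot, and variables do not carry over. Pictures are saved under pics/ and viewed, about 12 in all and at most 16, crops included, and the job is handed in when it is done.

```bash
ls; mkdir -p pics
python3 - <<'E'
from workcell import bot
import cv2,numpy as np
np.set_printoptions(precision=4,suppress=True)
for n in ("scene","side"):
    c=bot.read_camera(n); cv2.imwrite(f"pics/{n}0.png",c["pixels"])
    print(n,c["fx"],c["fy"],c["cx"],c["cy"],-np.array(c["R"]).T@c["t"]); print(np.array(c["R"]))
print(bot.current_clock(),bot.current_tool_rot(),bot.current_contact_force())
E
```

```text
pics
scene 373.32330531850187 373.32330531850187 321.62389936575306 203.22675202836515 [0.903  0.2456 0.8566]
[[-0.5725  0.8199 -0.0009]
 [ 0.7228  0.5041 -0.4727]
 [-0.3871 -0.2713 -0.8812]]
side 401.09622327883693 401.09622327883693 323.651063464807 197.75372755051222 [ 0.4906 -0.5596  0.7596]
[[ 0.9917 -0.1288  0.0007]
 [-0.0998 -0.7719 -0.6279]
 [ 0.0814  0.6226 -0.7783]]
0.1 [-2.6077  1.7498  0.0019] [-0.1947 -0.6686 -0.4702]
```

View pics/scene0.png

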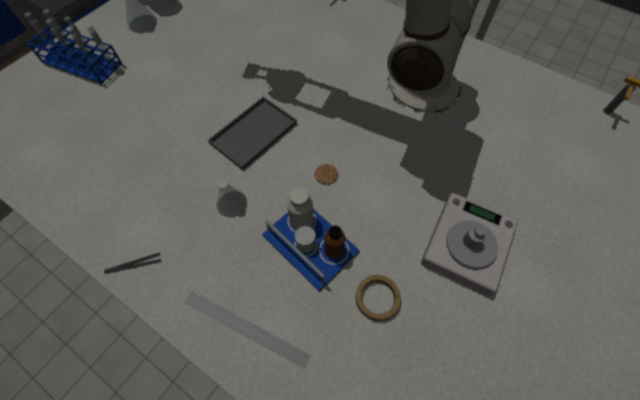

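View pics/side0.png

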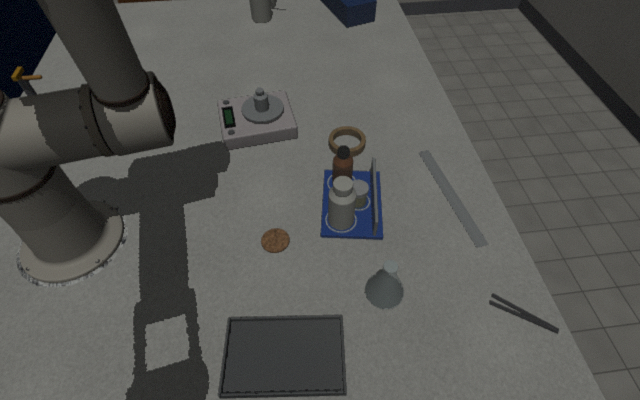

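The scene view shows:
- tray at about (253,132)
- cork at (326,174)
- stand at (310,245), with white at (300,198) and amber at (336,235)
- pan at (472,244)
- tape at (378,298)
- flask at (230,198)

In the side view:
- tray at (284,355)
- cork at (275,240)
- pan at (263,108)
- white cap at (343,184) and amber cap at (343,151)

Next come rough positions from both views, then a closer look with the wrist camera.

```bash
cat > h.py <<'E'
from workcell import bot
import cv2,numpy as np
from scipy.spatial.transform import Rotation as Ro
np.set_printoptions(precision=4,suppress=True)
def cast(c,px,z):
    R=np.array(c["R"]);C=-R.T@np.array(c["t"])
    d=R.T@np.array([(px[0]-c["cx"])/c["fx"],(px[1]-c["cy"])/c["fy"],1.])
    return (C+d*(z-C[2])/d[2])[:2]
def proj(c,X):
    p=np.array(c["R"])@np.array(X)+np.array(c["t"]); return np.array([p[0]/p[2]*c["fx"]+c["cx"],p[1]/p[2]*c["fy"]+c["cy"]])
def down(yaw):  # jaw axis (tool x) at yaw in world, tool z down
    c,s=np.cos(yaw),np.sin(yaw)
    return Ro.from_matrix(np.array([[c,s,0],[s,-c,0],[0,0,-1]])).as_rotvec()
def shot(n,f):
    c=bot.read_camera(n); cv2.imwrite(f"pics/{f}.png",c["pixels"]); return c
E
python3 - <<'E'
from h import *
P={"scene":dict(tray=(253,132,.018),cork=(326,174,.006),white=(300,194,.128),amber=(336,231,.115),jar=(305,233,.055+.012),pan=(472,244,.06),wt=(477,233,.12),tape=(379,298,.012),flask=(225,183,.105)),
"side":dict(tray=(284,355,.018),cork=(275,240,.006),white=(343,184,.140),amber=(343,151,.127),jar=(360,186,.067),pan=(263,108,.06),wt=(260,90,.12),tape=(347,141,.012),flask=(391,266,.105))}
P["scene"]["white"]=(300,194,.14);P["scene"]["amber"]=(336,231,.127)
for n in P:
    c=bot.read_camera(n)
    for k,v in P[n].items(): print(n,k,cast(c,v[:2],v[2]))
    m=cv2.inRange(cv2.cvtColor(c["pixels"],cv2.COLOR_BGR2HSV),(100,150,60),(130,255,255))
    if n=="side": m[:100]=0
    else: m[:180]=0
    q=np.column_stack(np.nonzero(m)[::-1]); w=np.array([cast(c,p,.012) for p in q],np.float32)
    print(cv2.minAreaRect(w))
c=bot.read_camera("wrist");R=np.array(c["R"]);T=Ro.from_rotvec(bot.current_tool_rot()).as_matrix()
print("cam in tool",T.T@(-R.T@c["t"]-bot.current_ee_pos()));print(R@T,c["fx"],c["cx"],c["cy"])
E
```

```text
scene tray [ 0.4579 -0.3039]
scene cork [ 0.4492 -0.0578]
scene white [ 0.5966 -0.0274]
scene amber [0.6201 0.0846]
scene jar [0.6418 0.0156]
scene pan [0.4431 0.3429]
scene wt [0.4481 0.3338]
scene tape [0.657 0.231]
scene flask [ 0.6587 -0.2033]
((0.6364277601242065, 0.02425263077020645), (0.19647546112537384, 0.1367177814245224), 79.94921112060547)
side tray [ 0.4503 -0.3188]
side cork [ 0.4466 -0.0627]
side white [ 0.5993 -0.0333]
side amber [0.617 0.074]
side jar [0.6494 0.0178]
side pan [0.44   0.3339]
side wt [0.4391 0.3323]
side tape [0.6568 0.2257]
side flask [ 0.6614 -0.2123]
((0.6327700018882751, 0.017222411930561066), (0.19683785736560822, 0.1357596516609192), 80.03423309326172)
cam in tool [-0.0015 -0.0846 -0.17  ]
[[ 1.     -0.001   0.0006]
 [ 0.0011  0.9552 -0.2958]
 [-0.0003  0.2958  0.9552]] 311.3193281671493 316.6597599345293 196.89072270152786
```

Both views agree on the layout: stand at about (0.634, 0.02) with yaw −10°, amber on the left spot and white on the right. Next, wrist views of the tray and stand, taken on the way.

Run:
```python
from h import *
import pickle
y=np.radians(-10)
bot.goto([.46,-.25,.30],down(y)); a=shot("wrist","w_tray"); print(bot.current_clock(),bot.current_joints())
bot.goto([.60,.06,.30],down(y)); b=shot("wrist","w_stand"); print(bot.current_clock(),bot.current_joints())
pickle.dump((a,b),open("v.pkl","wb"))
cv2.imwrite("pics/w1.png",np.vstack([a["pixels"],b["pixels"]])[:, :][::1,::1] if 0 else cv2.resize(np.hstack([a["pixels"],b["pixels"]]),(800,250)))
```

```text
1.725 [-0.7307 -0.02    1.6185 -0.0003  1.5439 -0.5542]
3.0583 [-0.1028  0.1889  1.3954 -0.0004  1.5573  0.0737]
```

View pics/w_stand.png

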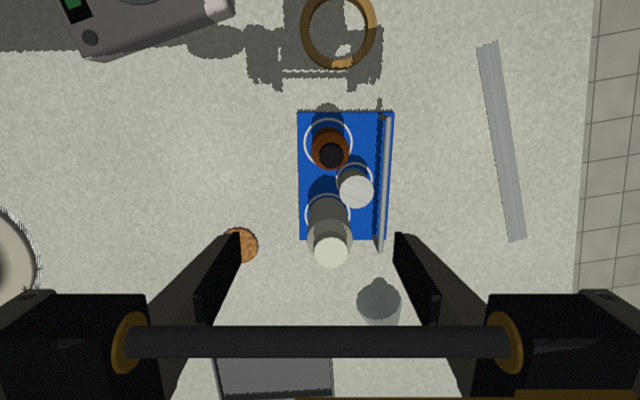

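View pics/w_tray.png

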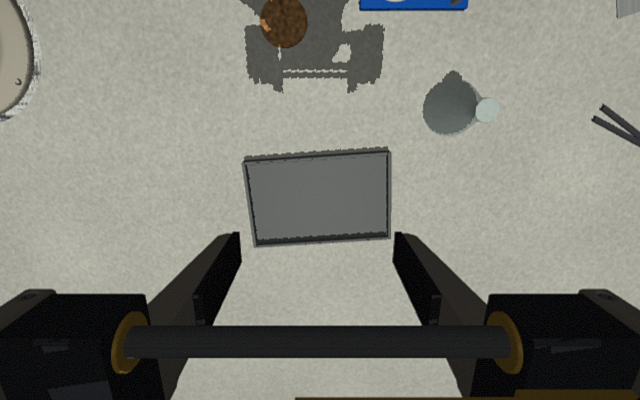

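The stand view shows the stand corners at (297,111) to (388,239), the amber cap at (331,154), the white cap at (330,251) and the jar lid at (356,191). The tray view shows the rim corners at (244,159), (389,149), (391,237) and (256,245), and the cork at (284,22).

Run:
```python
from h import *
import pickle
a,b=pickle.load(open("v.pkl","rb"))
ws=np.array([cast(b,p,.012) for p in [(297,111),(393,112),(388,239),(300,239)]]);print(ws.mean(0),np.linalg.norm(ws-np.roll(ws,1,0),axis=1))
m=cv2.inRange(cv2.cvtColor(b["pixels"],cv2.COLOR_BGR2HSV),(100,150,40),(130,255,255)); m[250:]=0;m[:90]=0
q=np.column_stack(np.nonzero(m)[::-1]); w=np.array([cast(b,p,.012) for p in q],np.float32);print("stand",cv2.minAreaRect(w))
for k,p,z in [("amber",(331,154),.127),("white",(330.5,251),.14),("jar",(356,191.5),.067),("tape",(338,28),.024)]: print(k,cast(b,p,z))
wt=np.array([cast(a,p,.018) for p in [(244,159),(389,149),(391,237),(256,245)]]);print("tray",wt,wt.mean(0));d=wt[1]-wt[0]+wt[2]-wt[3];print(np.degrees(np.arctan2(d[1],d[0])))
h=cv2.cvtColor(a["pixels"],cv2.COLOR_BGR2HSV); m=cv2.inRange(h,(3,90,30),(20,255,255)); m[60:]=0
c=max(cv2.findContours(m,0,1)[0],key=cv2.contourArea);print("cork",cv2.minEnclosingCircle(np.array([cast(a,p[0],.006) for p in c],np.float32)))
print("flask",cast(a,(487,109),.105))
for n in("scene","side"):
    c0=bot.read_camera(n);h=cv2.cvtColor(c0["pixels"],cv2.COLOR_BGR2HSV); m=cv2.inRange(h,(5,80,60),(20,255,255))
    x,y=((326,174) if n=="scene" else (275,240)); k=np.zeros_like(m);k[y-20:y+20,x-20:x+20]=1
    c=cv2.findContours(m*k,0,1)[0]
    if c: print(n,cv2.minEnclosingCircle(np.array([cast(c0,p[0],.006) for p in max(c,key=cv2.contourArea)],np.float32)))
```

```text
[0.6362 0.0235] [0.1985 0.1363 0.1972 0.1415]
stand ((0.6350665092468262, 0.023315690457820892), (0.1971571445465088, 0.13815496861934662), 79.97733306884766)
amber [0.6203 0.0845]
white [ 0.6012 -0.026 ]
jar [0.6464 0.0183]
tape [0.657  0.2257]
tray [[ 0.3549 -0.2284]
 [ 0.5655 -0.2508]
 [ 0.5537 -0.3899]
 [ 0.3402 -0.3664]] [ 0.4536 -0.3089]
-6.181698658350982
cork ((0.44752079248428345, -0.05994650349020958), 0.03158548101782799)
flask [ 0.6615 -0.2089]
scene ((0.4480765461921692, -0.05807831510901451), 0.031219542026519775)
side ((0.4468647241592407, -0.06256911903619766), 0.031526390463113785)
```

Three sources agree to within about 2 mm, so I'm starting the moves with the white bottle, then the amber (the gripper body clears the caps in that order).

```bash
cat >> h.py <<'E'
SY=np.radians(-10); SC=np.array([.6355,.0235])
TY=np.radians(-6.2); TC=np.array([.4536,-.309]); CORK=np.array([.4475,-.060])
def loc(c,y,p): return np.array(c)+np.array([[np.cos(y),-np.sin(y)],[np.sin(y),np.cos(y)]])@np.array(p)
def pick(xy,yaw,z,N,zt=.24,op=1.0,zup=None):
    bot.goto([*xy,zt],down(yaw)); bot.set_gripper(op)
    bot.line_to([*xy,z+.04],max_speed=.2); bot.line_to([*xy,z],max_speed=.08)
    bot.set_gripper(0,N); o=bot.current_opening()
    bot.line_to([*xy,z+.02],max_speed=.06); bot.line_to([*xy,zup or zt],max_speed=.2)
    print("pick open mm",92*o,92*bot.current_opening(),"F",bot.current_contact_force(),"t",bot.current_clock())
def place(xy,yaw,z,zt=.24,op=1.0,dz=0.004):
    bot.goto([*xy,zt],down(yaw)); bot.line_to([*xy,z+.03],max_speed=.2); bot.line_to([*xy,z+dz],max_speed=.05)
    bot.hold(.15); f0=bot.current_contact_force()[2]; h=z+dz
    while h>z-.004:
        h-=.001; bot.line_to([*xy,h],max_speed=.02); 
        if bot.current_contact_force()[2]-f0>2: break
    print("place touch dz mm",1000*(h-z),"dF",bot.current_contact_force()[2]-f0)
    bot.set_gripper(op); bot.line_to([*xy,z+.04],max_speed=.08); bot.line_to([*xy,zt],max_speed=.25)
    print("t",bot.current_clock())
W=loc(SC,SY,(-.025,-.056)); A=loc(SC,SY,(-.025,.056)); J=loc(SC,SY,(.015,0))
WT=loc(TC,TY,(-.05,0)); AT=loc(TC,TY,(.05,0)); TJ=TY+np.pi/2
E
python3 - <<'E'
from h import *
print(W,A,J,WT,AT)
pick(W,SY,.067,25); shot("side","held")
place(WT,TJ,.060); shot("side","traywhite")
E
```

```text
[ 0.6012 -0.0273] [0.6206 0.083 ] [0.6503 0.0209] [ 0.4039 -0.3036] [ 0.5033 -0.3144]
pick open mm 59.7266310514598 59.747311469721744 F [-0.269  -0.2309 -2.372 ] t 7.325
place touch dz mm -1.0000000000000009 dF 9.439350347954713
t 14.3083
```

```bash
python3 -c "
import cv2,numpy as np
cv2.imwrite('pics/c1.png',np.hstack([cv2.imread('pics/held.png')[:, 120:520],cv2.imread('pics/traywhite.png')[:,120:520]]))"
```

```text
(no output)
```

View pics/c1.png

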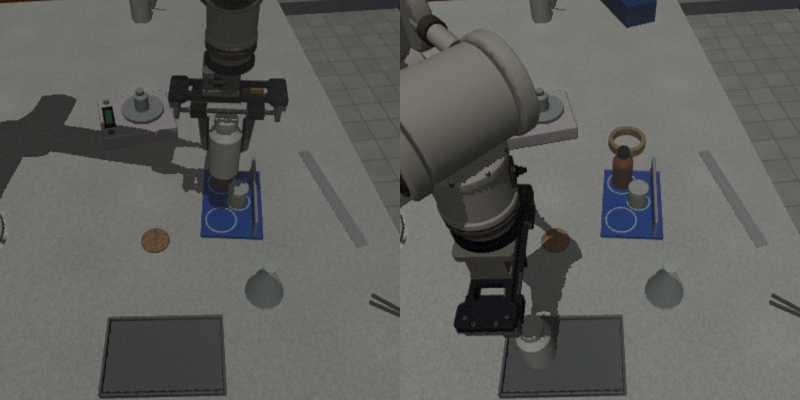

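White is upright in the tray. Next the amber bottle, then a wrist view over the balance.

Run:
```python
from h import *
import pickle
pick(A,SY,.055,25)
place(AT,TJ,.048)
bot.goto([.44,.42,.28],down(SY)); a=shot("wrist","w_bal"); s=shot("side","s2"); d=shot("scene","d2"); pickle.dump(a,open("v2.pkl","wb")); print(bot.current_clock(),bot.current_joints())
cv2.imwrite("pics/c2.png",np.hstack([a["pixels"][:300,100:500],s["pixels"][100:,150:550]]))
```

```text
pick open mm 47.3988304748714 47.57529236060004 F [ 0.1712 -0.1618 -2.7115] t 20.4
place touch dz mm -1.0000000000000009 dF 7.831806142596939
t 27.6417
30.4 [ 0.5628  0.2096  1.4105 -0.0001  1.5216  0.7381]
```

View pics/c2.png

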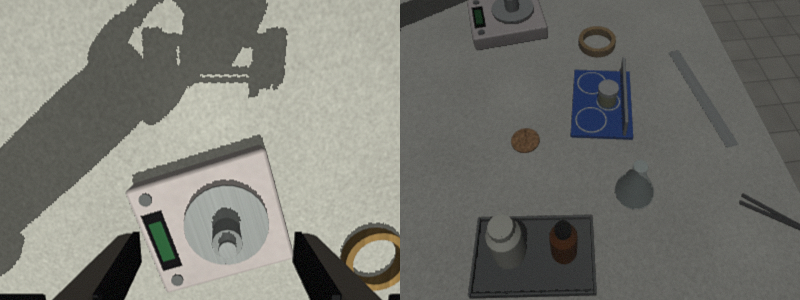

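The balance crop shows the pan at about full-image (326,221), the knob at about (330,240), and the balance turned slightly. Both bottles are upright in the tray and the jar is undisturbed. Next I refine the pan and the weight.

Run:
```python
from h import *
import pickle
a=pickle.load(open("v2.pkl","rb"))
im=a["pixels"];hs=cv2.cvtColor(im,cv2.COLOR_BGR2HSV)
# housing is pinkish-white; pan is neutral / bluish grey
hous=((im[:,:,2].astype(int)-im[:,:,0]>4)&(im[:,:,2]>120)).astype(np.uint8)*255
print(im[221,300],im[200,260],im[200,326],im[240,330])
roi=np.zeros_like(hous);roi[140:290,230:395]=255
m=cv2.bitwise_and(cv2.bitwise_not(hous),roi)
m=cv2.morphologyEx(m,cv2.MORPH_OPEN,np.ones((3,3)))
n,l,st,ce=cv2.connectedComponentsWithStats(m)
for i in range(1,n):
    if st[i,4]>300: print(st[i],ce[i])
k=l[205,300]; cn=max(cv2.findContours((l==k).astype(np.uint8),0,1)[0],key=cv2.contourArea)
w=np.array([cast(a,p[0],.06) for p in cn],np.float32)
print("pan",k,cv2.minEnclosingCircle(w),cv2.fitEllipse(w)[:2])
for p in [(284,222),(368,222),(326,180),(326,264)]: print(cast(a,p,.06))
print("knob",cast(a,(330,240),.12))
cv2.imwrite("pics/c3.png",cv2.resize(im[150:300,240:420],None,fx=3,fy=3,interpolation=2))
```

```text
[161 165 161] [186 194 202] [166 172 167] [64 68 67]
[ 231  140  134   49 1902] [296.2087 161.7781]
[ 284  180   85   84 5633] [325.7634 221.9407]
[ 242  211   40   59 1208] [261.4172 240.0828]
[230 232  12  50 472] [234.5784 254.1441]
pan 2 ((0.4397221505641937, 0.34603017568588257), 0.06096050143241882) ((0.43942245841026306, 0.34551745653152466), (0.11323515325784683, 0.12068735063076019))
[0.3845 0.3577]
[0.4958 0.3381]
[0.4497 0.4053]
[0.4297 0.2854]
knob [0.4433 0.349 ]
```

View pics/c3.png

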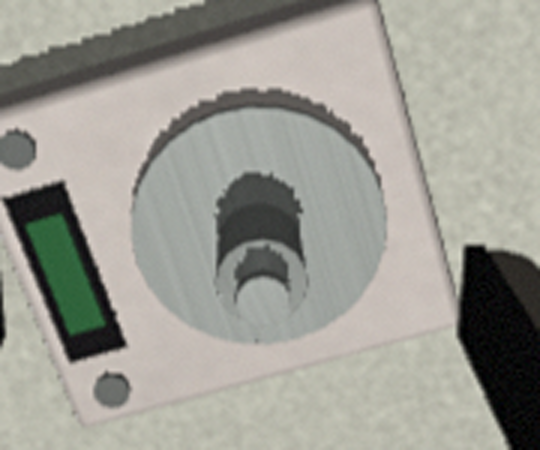

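The crop shows the pan disc spanning x 131–387, y 106–343, so its centre is at full-image (326.3,224.8). The shadow above it had biased the mask. The knob top is at (328,250) and the cylinder's top edge is centred at (327.3,243.7).

Run:
```python
from h import *
import pickle
a=pickle.load(open("v2.pkl","rb"))
print("pan",cast(a,(326.3,224.8),.06),"ext",[cast(a,p,.06) for p in [(283.7,225),(369,225),(326.3,185.3),(326.3,264.3)]])
print("knob",cast(a,(328,250),.12),"shoulder",cast(a,(327.3,243.7),.102))
```

```text
pan [0.4399 0.3438] ext [array([0.3832, 0.3535]), array([0.4966, 0.3336]), array([0.4489, 0.3982]), array([0.4301, 0.2849])]
knob [0.4389 0.3368] shoulder [0.4386 0.3362]
```

```bash
cat >> h.py <<'E'
PAN=np.array([.4400,.3415])
E
python3 - <<'E'
from h import *
import pickle
pick((.4387,.3365),SY,.067,45)
place(CORK,SY,.013,op=.75)
bot.goto([.62,.09,.22],down(SY)); a=shot("wrist","w_jar"); pickle.dump(a,open("v3.pkl","wb")); print(bot.current_clock())
cv2.imwrite("pics/c4.png",a["pixels"][50:350])
E
```

```text
pick open mm 37.04684423940984 37.17904520648811 F [-0.1362  0.3437 -4.9357] t 34.8083
place touch dz mm -1.0000000000000027 dF 10.735146676233445
t 41.675
42.6417
```

View pics/c4.png

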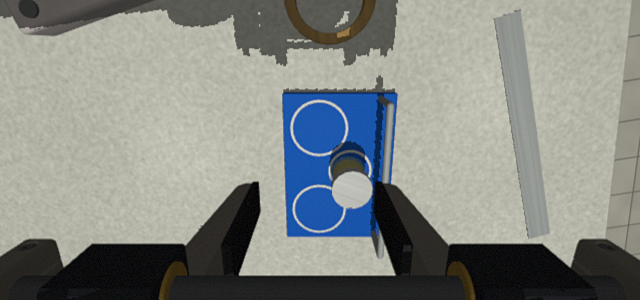

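The view shows a clear stand with only the jar on it. The ring centres are at (319.5,177) and (320,258.5), and the lid is at (352,239) in full-image pixels.

Run:
```python
from h import *
import pickle
a=pickle.load(open("v3.pkl","rb"));im=a["pixels"]
g=im.min(axis=2); blue=(im[:,:,0].astype(int)-im[:,:,2]>60)
m=((g>130)).astype(np.uint8)*255
n,l,st,ce=cv2.connectedComponentsWithStats(m)
for i in range(1,n):
    if st[i,4]>60 and 280<ce[i][0]<400 and 130<ce[i][1]<300: print(st[i],ce[i])
for nm,p in [("L",(319.5,177)),("R",(320,258.5))]: print(nm,cast(a,p,.012))
print("nominal",A,W,J,"lid",cast(a,(352,239),.067))
```

```text
[     0      0    640    325 138022] [340.2843 164.0587]
[290 150  58  56 423] [317.1135 175.0496]
[384 155   9  78 343] [388.105  193.2536]
[ 293  221   80   62 1483] [344.207  243.7721]
L [0.6212 0.0832]
R [ 0.6026 -0.0284]
nominal [0.6206 0.083 ] [ 0.6012 -0.0273] [0.6503 0.0209] lid [0.647 0.019]
```

```bash
sed -i 's/dz=0.004):/dz=0.004,st=.001,th=2):/; s/h-=.001/h-=st/; s/f0>2:/f0>th:/' h.py
python3 - <<'E'
from h import *
import pickle
JY=SY+np.pi/2
pick((.6475,.0195),JY,.024,20)
place(PAN,JY,.072,dz=.002,st=.0004,th=1,op=.8)
bot.goto([.44,.43,.25],down(SY)); a=shot("wrist","w_bal2"); s=shot("side","s3"); pickle.dump(a,open("v4.pkl","wb")); print(bot.current_clock())
cv2.imwrite("pics/c5.png",np.hstack([a["pixels"][100:350,200:440],s["pixels"][80:330,200:440]]))
E
```

```text
pick open mm 46.290049183267456 46.505542347757135 F [-0.4269 -1.1515 -0.2206] t 48.6917
place touch dz mm 0.40000000000001146 dF 1.3074977002999253
t 54.6833
56.2917
```

View pics/c5.png

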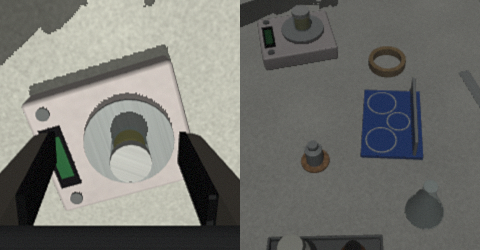

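The jar stands upright on the pan, with the lid at (331,264), and the weight is on the cork. I'll measure both offsets, with one wrist view over the cork.

Run:
```python
from h import *
import pickle
a=pickle.load(open("v4.pkl","rb"))
bot.goto([.44,.02,.22],down(SY)); b=shot("wrist","w_cork"); pickle.dump(b,open("v5.pkl","wb")); print(bot.current_clock())
print("lid",cast(a,(331,264),.115),"pan",[cast(a,p,.06) for p in [(283,239),(375,239)]])
f=lambda im:cv2.resize(im,(400,400),interpolation=2)
cv2.imwrite("pics/c6.png",np.hstack([f(a["pixels"][190:290,280:380]),f(b["pixels"][180:280,270:370])]))
```

```text
57.8583
lid [0.44   0.3425] pan [array([0.3833, 0.3568]), array([0.4976, 0.3369])]
```

View pics/c6.png

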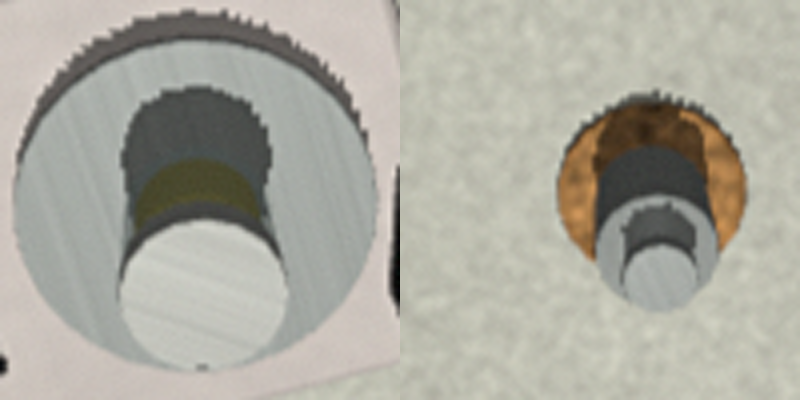

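Run:
```python
from h import *
import pickle
a=pickle.load(open("v4.pkl","rb"));b=pickle.load(open("v5.pkl","rb"))
print("pan",cast(a,(328.75,241),.06),"lid",cast(a,(331.1,263.7),.115))
print("cork",cast(b,(332.9,227.5),.006),[cast(b,p,.006) for p in [(309.2,227.5),(356.5,227.5)]],"shoulder",cast(b,(334.4,243.3),.048),"knob",cast(b,(334.8,249),.066))
```

```text
pan [0.4397 0.3442] lid [0.4401 0.3428]
cork [ 0.4484 -0.0581] [array([ 0.4173, -0.0527]), array([ 0.4794, -0.0635])] shoulder [ 0.4476 -0.061 ] knob [ 0.4473 -0.0594]
```

Jar and weight are both centred to within about 3 mm. Now the bottles go back, amber first.

Run:
```python
from h import *
pick(AT,TJ,.048,25); place(A,SY,.055,st=.0005)
pick(WT,TJ,.060,25); place(W,SY,.067,st=.0005)
bot.goto([.60,.10,.30],down(SY)); b=shot("wrist","w_fin")
bot.goto([.30,-.35,.30],down(SY)); s=shot("side","s_fin"); d=shot("scene","d_fin"); print(bot.current_clock())
cv2.imwrite("pics/c7.png",np.hstack([b["pixels"][:350,200:480],s["pixels"][50:400,200:460],d["pixels"][50:400,280:540]]))
print("caps?"); import pickle; pickle.dump(b,open("v6.pkl","wb"))
```

```text
pick open mm 47.52575857499079 47.83136415459118 F [-0.1424  0.5258 -2.1932] t 63.975
place touch dz mm -0.5000000000000073 dF 6.625411501590451
t 72.15
pick open mm 59.56970181620784 60.036711688724786 F [ 0.2985  0.0558 -3.0984] t 77.9917
place touch dz mm -0.5000000000000004 dF 7.444895746823784
t 85.8583
88.575
caps?
```

View pics/c7.png

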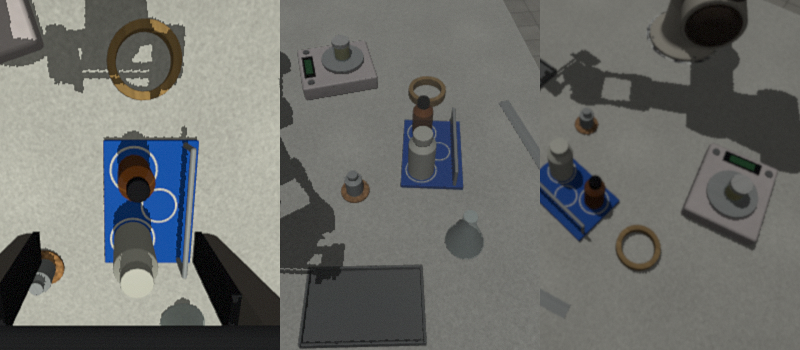

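The final views show both bottles upright on their rings, with caps at full-image (337,190) and (337,282). The jar is on the pan, the weight is on the cork, the tray is empty, and the tape and flask are in place. One last numeric check, then hand in.

Run:
```python
from h import *
import pickle
b=pickle.load(open("v6.pkl","rb"))
a,w=cast(b,(337.5,190),.127),cast(b,(337,282),.14); print("amber",a,A,"white",w,W,"F",bot.current_contact_force())
if max(np.linalg.norm(a-A),np.linalg.norm(w-W))<.008: bot.job_done(); print("handed in",bot.current_clock())
```

```text
amber [0.6198 0.0835] [0.6206 0.083 ] white [ 0.6014 -0.0265] [ 0.6012 -0.0273] F [-0.591  -0.4031  0.0284]
the job is handed in; nothing more can be done
the job is handed in; nothing more can be done
```

The job is done and handed in, at about 89 s of the 128 s allowed. I moved both bottles to the tray, the weight to the cork pad and the jar to the balance pan. Then I put amber back on the left front ring and white on the right, where each started.

Last checks, each good only to about 2 mm (the camera calibration):

| Item | Offset from target |
|---|---|
| Amber bottle | about 1 mm from its ring centre |
| White bottle | about 1 mm from its ring centre |
| Jar | 1–2 mm from the pan middle |
| Weight | 1–3 mm from the cork middle |

- **Bystanders:** the tape roll and flask looked unmoved in the final pictures; I did not re-measure them.
- **Touch-down force:** the jar was set down with a rise of about 1.3 N. The bottles and the weight touched at about 7–11 N.
- **Disagreement:** the fixed side camera read y about 6 mm lower than the wrist camera for the stand. I relied on the wrist camera, and the printed rings confirmed its stand position to within 2 mm.

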